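# Unlock the bearing-ball carrier and present it to the upward-looking camera

## Robot

A 6-joint arm with a two-finger parallel gripper is mounted at the origin on a cart in front of the work surface, level with it; the furniture and walls round the work are solid. World frame = base frame: x ahead of the robot, y to its left, z up, the work surface at z = 0. Lengths are in m, angles in rad, forces in N, time in s.
With the tool pointing down it reaches from about 0.35 to 0.775 m from the base axis. Payload 7.3 kg.
Tool frame: the origin (TCP) lies on the centre line of the jaws, within the pads' length; the fingertips stand 25 mm ahead of it and the grasp point (between the pads) lies 6 mm ahead of it; z points along the fingers, y is the line along which they close (so a half turn about z gives the same grasp; the last joint's range is limited). The gripper opens to 92 mm and grips with 3 to 60 N. Pads are 19 mm wide; open, the fingers measure 130 mm over their backs; the gripper's body (75 mm by 190 mm) begins 47 mm behind the grasp point.
Start: joints at [1.195, 0.342, 1.524, -0, 1.275, -0.146], TCP at [0.12, 0.511, 0.252] pointing down, gripper open.
Joint ranges: [-2.53, 2.53], [-0.77, 2.02], [0.04, 2.7], [-1, 4.14], [0.28, 2.66], [-3.11, 3.11]. Speed limits (rad/s): [2.57, 2.57, 3.14, 3.14, 3.14, 3.14].

## Interface

Orientations are given as [roll, pitch, yaw] about the fixed x, y, z axes, in that order (R = Rz(yaw) Ry(pitch) Rx(roll)).
In Python, from cell import status, read_camera, camera_info, ticket, models gives the robot as it stands.
- The arm moves only by the tool send_rows, never from a script. Its argument "plan" is a list of rows, each an object with "offset": the shift along the tool's x, y, z in mm, a list of three; "yaw": the turn about the tool's z in rad. In form: [{"offset": [dx, dy, dz], "yaw": yaw}, ...]. A call has 1 to 20 rows; each row shifts and turns the commanded pose from where the row before left it, along the tool's axes as they then stand; what a row does not reach is not made up. A row lasts 1/10 s, in which the tool goes at most 50 mm and 8.59 degrees, less where a joint would pass 70% of its speed; a pose out of reach is approached as far as the arm can. A call is refused whole if a number of a shift passes 50 or a number of a turn 0.15, either way. A call with a gripper value outside its range is refused whole. "hand" is the closure, from 0 (fully open) to 1 (shut), set as the call begins (left out, the last holds). The fingers move at their own pace and stop on an object; "squeeze" is the grip in N (left out, the last holds). Time passes only in rows, so rows that do not move let the fingers close. It gives the time, the measured TCP pose, the force, the opening and the grip force at its end, in the units of the state.
- status.observe(): the state, without advancing time (a new reading comes with each control period).
- read_camera(name): name is "scene" or "top" or "wrist"; returns the picture (420x560x3 uint8, red, green, blue); there is no depth.
- camera_info(name): a dict with "vfov" (degrees; the focal length in pixels is half the picture's height over the tangent of half this angle, whatever the lens; pixels are square), "cx", "cy" (the principal point, pixels), "distortion" ([k1, k2, p1, p2, k3] as OpenCV has them; the pictures are not rectified), "origin" and "attitude" of the camera in the world. Camera axes: x right, y down, z forward; pixel columns grow to the right and rows downward; lengths in m; the calibration is good to about 2 mm. A picture is of the moment at which its call begins: read the wrist's pose just before it. camera_info takes no time and is no camera call; for the wrist camera it gives the pose at the moment of the call.
- ticket.hand_in(): hands the job in; it is judged then, once.
Trained networks look in the newest picture that a camera, given by its name, has taken for a name from the list of things; names that differ only in an ending like _2 or _b are one class to them, and where a whole thing is asked for, a point or a joint stands for the part that bears it (a point fixed in the world has none). Each returns a list of dicts, best first, with "conf" (0 to 1); they miss things now and then, are a little off and sometimes report something else, mostly with a low value. They report only what shows in the picture. A call takes as long as a camera call. They do not tell look-alikes from the thing itself.
- models.regions_of(camera, label): "mask" (420x560 bool, what is visible of it) and "extent" ([left, top, right, bottom] in pixels, round what is visible of it).
The state is a dict: "time": time; "qpos": joint angles; "qvel": joint speeds; "joint_efforts": joint torques, N m; "tool_pos": TCP position; "tool_rot": TCP orientation; "contact_force": force on the tool from outside, world axes, zero at the start; "torque": the same for the moment, N m; "opening": finger opening in m; "grip_force": force on a finger pad.
Only numpy, scipy, OpenCV 4.12 (cv2) and the standard library are available. Lean on these libraries where they do the work, as an engineer would, in place of code of your own. Each camera call takes 0.05 s, during which the arm holds its last target. There are 200 camera calls.

## Task

Take the ball carrier by its upright grip, turn it anticlockwise (seen from above) until it lies in line with its dock so that the bayonet foot comes free, and lift it straight out. Carry it level, with the loose steel ball staying in its pocket, to the upward-looking camera and finish still holding it there, level and still, centred about 10 cm above the window. Leave the bottles and the dish alone.

Things in the scene. Friction and masses are not known exactly. Their poses are not given: they have to be found in the camera images.
- carrier: Loose aluminium tray, plate 130 x 60 x 5 mm, 0.18 kg. Origin: centre of the plate's underside; x along its length, z up. Upright black grip bar in the middle; two round pockets at x = +41 and -41 mm, the ball in the +x one. Starts resting on the dock, foot locked under its cover, 1.0 to 1.45 rad clockwise of the dock's length (+x end towards the dock's -y side).
- carrier_grip (a point): Point on the carrier's axis inside the grip bar, 35 mm above the carrier's origin: a good height to pinch. The bar is 34 mm along the carrier's x, 16 mm thick along y; its top is 50 mm above the origin.
- carrier_pocket (a point): Where the ball's centre lies when in the middle of its pocket: carrier x = +41 mm, 15 mm above the carrier's origin. Pocket: inner diameter 34 mm, rim 4 mm high, outer diameter 40 mm.
- ball_center (a point): Centre of the loose steel ball, 20 mm diameter, 33 g. It can roll about 9 mm each way in its pocket and climbs out over the rim if the carrier is tipped or jerked hard.
- carrier_foot (a point): Centre of the underside of the carrier's T-foot, 15 mm below the origin. The foot is 44 mm long (along the carrier's x), 12 mm wide, 7 mm high, under a round stem of 12 mm diameter below the plate's middle.
- dock: Fixed block, 140 x 76 x 28 mm; origin: centre of its underside, x along its length, z up. The carrier lies across it when locked. Stops inside let the carrier turn only from about 0.1 rad past in line (anticlockwise end) to about 0.1 rad past crosswise (clockwise end); between them only light sliding friction resists.
- dock_slot (a point): Centre of the slot in the dock's 6 mm thick cover, at its top (28 mm above the worktop). The slot is 52 mm (along the dock's x) x 20 mm; the hollow beneath is 16 mm high. The carrier's foot passes only when carrier and dock lie in line (within about 8 degrees); locked, it has 2 mm of play up and down.
- viewer: Fixed white camera box looking straight up, 110 x 110 mm, 60 mm high with a dark round window ring of 72 mm diameter on top. Origin: centre of its underside.
- viewer_window (a point): Centre of the camera window, 60 mm above the worktop.
- stopper_bottle: Bystander: small clear glass bottle with stopper, diameter 32 mm, 63 mm high; origin at the centre of its underside. Leave it standing.
- weighing_bottle: Bystander: small open glass jar, diameter 34 mm, 40 mm high; origin at the centre of its underside. Leave it standing.
- petri_dish: Bystander: flat round glass dish, diameter 90 mm, 16 mm high; origin at the centre of its underside. Leave it alone.
Not all that is in view belongs to the job. What is shaped like the carrier but blue or orange is not meant.

How it is judged:
By the outcome, as a careful person would: the job done as asked, in the order asked, and still so for the second after the job is handed in, while the arm keeps its last pose, push and grip.
It also fails if it takes over 51 s, if anything falls off the work surface, if the arm or the gripper's body presses on something with over 40 N, if the wrist force passes 120 N, or if a joint passes its speed limit or range.

## Working session

There is one attempt and no reset: what is moved stays moved. The work goes in short steps, Python scripts to look and compute and a tool call to move; the robot and the scene stay as the last step left them, time stands still between calls to the robot, and variables do not carry over. Pictures are saved under pics/ and viewed, at most 10 in all, crops included, and the job is handed in when it is done.

Besides the shell and the picture viewer there is one more tool, called after ">>>" as name(argument=value, ...) on one line, values as JSON. send_rows: Moves the arm, as the interface text tells. Its arguments: {"type":"object","properties":{"plan":{"type":"array"},"hand":{"type":"number"},"squeeze":{"type":"number"}},"required":["plan"]}

```bash
mkdir -p pics
cat > h.py <<'E'
import numpy as np, cv2
from cell import status, read_camera, camera_info, ticket, models
def K(ci):
    f=210/np.tan(np.radians(ci["vfov"])/2)
    return np.array([[f,0,ci["cx"]],[0,f,ci["cy"]],[0,0,1.]]),np.array(ci["distortion"],float)
def Rm(a):
    a=np.array(a,float)
    if a.shape==(3,3): return a
    from scipy.spatial.transform import Rotation as R
    return R.from_euler("xyz",a).as_matrix()
def toplane(ci,px,z):
    k,d=K(ci); p=cv2.undistortPoints(np.array(px,float).reshape(-1,1,2),k,d).reshape(-1,2)
    r=np.c_[p,np.ones(len(p))]@Rm(ci["attitude"]).T; o=np.array(ci["origin"])
    return o+r*((z-o[2])/r[:,2])[:,None]
def proj(ci,P):
    k,d=K(ci); R=Rm(ci["attitude"]); c=(np.array(P,float).reshape(-1,3)-ci["origin"])@R
    return cv2.projectPoints(c,np.zeros(3),np.zeros(3),k,d)[0].reshape(-1,2)
E
python3 - <<'E'
from h import *
for n in ["scene","top"]:
    im=read_camera(n); ci=camera_info(n); print(n,ci)
    cv2.imwrite(f"pics/{n}0.png",im[:,:,::-1])
    for l in ["carrier","dock","viewer","ball_center","petri_dish","stopper_bottle","weighing_bottle"]:
        for r in models.regions_of(n,l)[:3]: 
            m=np.argwhere(r["mask"]).mean(0)[::-1]; print(l,round(r["conf"],2),np.round(r["extent"]),np.round(m,1))
print(status.observe())
E
```

```text
scene {'vfov': 55.48135195359466, 'cx': 281.8798238218525, 'cy': 208.8476861415318, 'distortion': array([-0.01222684,  0.        ,  0.        ,  0.        ,  0.        ]), 'origin': array([-0.03895417, -0.59516699,  0.70693866]), 'attitude': array([-2.24116652, -0.01807744, -0.84188075])}
carrier 0.71 [246. 207. 290. 244.] [267.3 223.7]
carrier 0.62 [273. 316. 341. 353.] [306.3 334.3]
carrier 0.57 [195. 181. 237. 204.] [214.8 194.4]
dock 0.78 [194. 182. 241. 223.] [214.  206.4]
dock 0.65 [311. 180. 317. 204.] [311.5 194.2]
viewer 0.71 [283. 231. 347. 287.] [314.3 258.8]
ball_center 0.21 [194. 178. 239. 202.] [216.5 195.2]
petri_dish 0.59 [359. 222. 395. 248.] [376.3 235.3]
stopper_bottle 0.73 [309. 181. 315. 205.] [311.4 194.8]
weighing_bottle 0.65 [235. 248. 248. 269.] [242.4 256.8]
weighing_bottle 0.21 [359. 222. 392. 246.] [376.  235.5]
top {'vfov': 56.89457410621669, 'cx': 279.49266340622455, 'cy': 208.8699898900626, 'distortion': array([-0.02805881,  0.        ,  0.        ,  0.        ,  0.        ]), 'origin': array([ 0.38695208, -0.10898158,  0.95105005]), 'attitude': array([
[... 555 characters left out ...]
ime': 0.8, 'qpos': array([ 1.19499313e+00,  3.42011376e-01,  1.52410201e+00,  1.60059010e-05,
        1.27540833e+00, -1.45978908e-01]), 'qvel': array([ 1.77854907e-03, -1.22025794e-05,  9.62277785e-04,  1.09518866e-03,
        4.11333078e-04,  4.21428958e-04]), 'joint_efforts': array([-1.23655522e-03, -4.31097722e+01, -2.44462752e+01,  7.16636656e-02,
        4.80901566e-02,  4.02043395e-05]), 'tool_pos': array([0.11956682, 0.51121797, 0.25173389]), 'tool_rot': array([ 3.14152025e+00, -4.83236486e-06,  2.91176371e+00]), 'contact_force': array([ 0.3532957 , -0.06549751,  0.04861964]), 'torque': array([-0.02956179,  0.02575589, -0.06526784]), 'grip_force': 0.0, 'opening': 0.09157234162642389}
```

Run:
```python
import cv2
a=cv2.imread("pics/top0.png"); cv2.imwrite("pics/top0c.png",cv2.resize(a[115:345,120:420],(780,598),interpolation=cv2.INTER_CUBIC))
```

```text
(no output)
```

View pics/top0c.png

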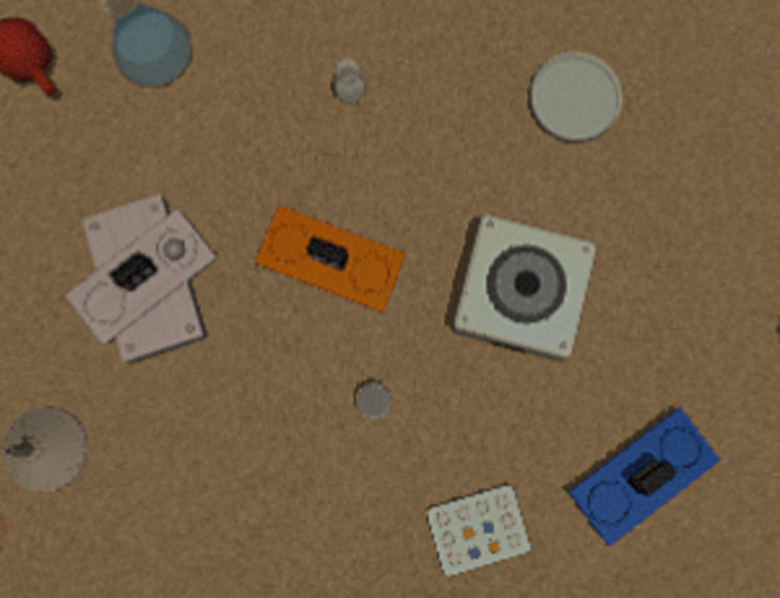

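View pics/scene0.png

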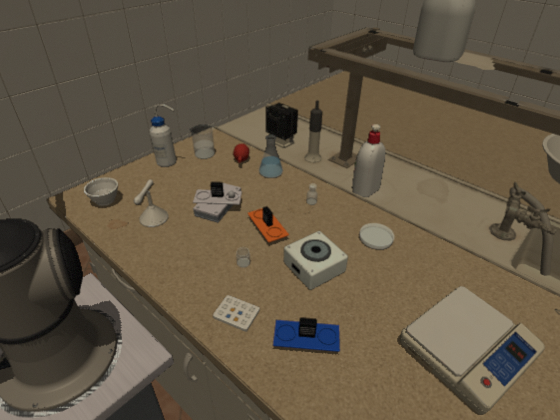

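Run:
```python
from h import *
ci=camera_info("top")
o=lambda p:np.array(p,float)/2.6+[120,115]-0.3
c=toplane(ci,o([(178,210),(215,258),(106,343),(66,296)]),.033)[:,:2]
d=toplane(ci,o([(84,217),(163,195),(204,337),(126,361)]),.028)[:,:2]
an=lambda v:np.arctan2(v[1],v[0])
print("carrier",c.mean(0),an(c[0]-c[3]),an(c[1]-c[2]),np.linalg.norm(c[0]-c[3]),np.linalg.norm(c[1]-c[0]))
print("dock",d.mean(0),an(d[0]-d[3]),an(d[1]-d[2]),np.linalg.norm(d[0]-d[3]),np.linalg.norm(d[1]-d[0]))
print("ball",toplane(ci,o([(174,248)]),.043),"grip",toplane(ci,o([(134,268)]),.078))
print("window",toplane(ci,o([(526,284)]),.06))
print("others",toplane(ci,o([(328,252),(349,88),(373,398),(150,45),(45,450),(576,97)]),.03))
for n,ls in [("top",["dock_slot","carrier_grip","viewer_window"])]:
  read_camera(n)
```

```text
carrier [0.52152849 0.13336237] -0.8705337862757587 -0.86959362974262 0.12810751443844082 0.05784977572111221
dock [0.52208702 0.13238581] 0.3488129789702213 0.3325510781470872 0.14168277399101978 0.07599276953865056
ball [[0.54679193 0.10275737 0.043     ]] grip [[0.52217299 0.1285735  0.078     ]]
window [[ 0.51715422 -0.21719702  0.06      ]]
others [[ 0.54805963 -0.03707804  0.03      ]
 [ 0.70766389 -0.05190899  0.03      ]
 [ 0.41485068 -0.08203825  0.03      ]
 [ 0.74728939  0.1411377   0.03      ]
 [ 0.36312321  0.21066701  0.03      ]
 [ 0.70337069 -0.26946356  0.03      ]]
```

Run:
```python
from h import *
ci=camera_info("scene")
g=toplane(ci,[(165,163),(152,220),(102,205),(270,175),(205,157),(242,265)],0.0); print(g)
# heights: find z on vertical above base matching top pixel row
for b,top in [(0,118),(1,182),(3,138)]:
    for z in np.arange(.02,.4,.01):
        if proj(ci,g[b]+[0,0,z])[0,1]<top: print(b,z);break
s=status.observe(); R=Rm(s["tool_rot"])
for t in [(.522,.131,.22),(.522,.131,.069)]: print((R.T@(np.array(t)-s["tool_pos"]))*1000)
print(s["time"], camera_info("wrist"))
```

```text
[[ 5.52763753e-01  4.33980694e-01  0.00000000e+00]
 [ 3.55779896e-01  2.15906713e-01  0.00000000e+00]
 [ 2.97127655e-01  3.76317215e-01  1.11022302e-16]
 [ 7.38432003e-01  1.32670524e-01  1.11022302e-16]
 [ 6.67686665e-01  3.67994029e-01  0.00000000e+00]
 [ 4.06075979e-01 -8.57345707e-02  0.00000000e+00]]
0 0.16999999999999996
1 0.12999999999999998
3 0.13999999999999999
[-478.4514274  -278.58259431   31.72801448]
[-478.44846228 -278.59847804  182.72801362]
0.85 {'vfov': 64.69482053170528, 'cx': 285.33957584136607, 'cy': 212.64610095051037, 'distortion': array([-0.02413144,  0.        ,  0.        ,  0.        ,  0.        ]), 'origin': array([0.05074102, 0.52717978, 0.38443143]), 'attitude': array([ 2.87396918e+00, -7.18876158e-04,  1.34027779e+00])}
```

>>> send_rows(plan=[{"offset":[-20,-12,0],"yaw":0},{"offset":[-38,-22,0],"yaw":0},{"offset":[-40,-23,0],"yaw":0},{"offset":[-40,-23,0],"yaw":0},{"offset":[-40,-23,0],"yaw":0},{"offset":[-40,-23,0],"yaw":0},{"offset":[-40,-23,0],"yaw":0},{"offset":[-40,-23,0],"yaw":0},{"offset":[-40,-23,0],"yaw":0},{"offset":[-40,-23,0],"yaw":0},{"offset":[-40,-23,0],"yaw":0},{"offset":[-38,-22,10],"yaw":0},{"offset":[-22,-17,20],"yaw":0},{"offset":[0,0,0],"yaw":0.13},{"offset":[0,0,0],"yaw":0.13},{"offset":[0,0,0],"yaw":0.13},{"offset":[0,0,0],"yaw":0.13},{"offset":[0,0,0],"yaw":0.12},{"offset":[0,0,0],"yaw":0},{"offset":[0,0,0],"yaw":0}])

```text
time: 2.85
tool_pos: [0.5212, 0.1297, 0.2217]
tool_rot: [3.142, -0.0, 2.275]
contact_force: [-0.1, -0.2, 0.1]
opening: 0.0919
grip_force: 0.0
```

Run:
```python
from h import *
s=status.observe(); ci=camera_info("wrist"); im=read_camera("wrist"); print(s["time"],s["tool_pos"],s["tool_rot"])
import pickle; pickle.dump((ci,s),open("w1.pkl","wb"))
for l in ["carrier","carrier_grip","dock","ball_center"]:
    for r in models.regions_of("wrist",l)[:2]:
        m=np.argwhere(r["mask"]).mean(0)[::-1]; print(l,round(r["conf"],2),np.round(r["extent"]),np.round(m,1))
cv2.imwrite("pics/w1.png",im[:,:,::-1])
```

```text
2.85 [0.52123647 0.12969841 0.2217221 ] [ 3.14150546e+00 -1.61167019e-05  2.27503429e+00]
carrier 0.75 [259. 126. 324. 254.] [290.9 186.9]
carrier 0.6 [165. 270. 266. 349.] [208.5 322.4]
carrier_grip 0.7 [258. 127. 322. 253.] [290.5 187.4]
carrier_grip 0.61 [163. 271. 268. 350.] [208.3 323.3]
dock 0.58 [215. 133. 371. 250.] [288.9 190.3]
ball_center 0.89 [279. 226. 300. 248.] [287.5 235.7]
```

View pics/w1.png

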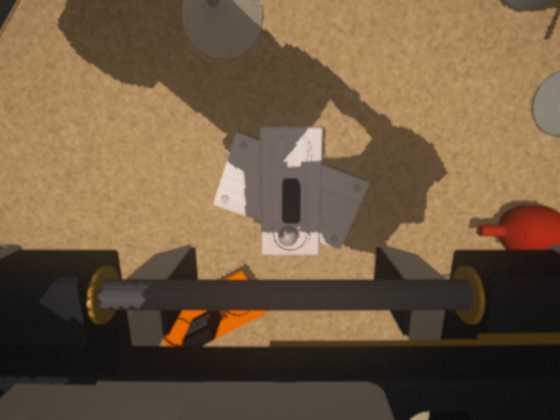

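Run:
```python
from h import *; import pickle
ci,s=pickle.load(open("w1.pkl","rb"))
an=lambda v:np.arctan2(v[1],v[0])
c=toplane(ci,[(260.5,127),(323.5,127),(319.5,254.5),(262,254.5)],.033)[:,:2]
d=toplane(ci,[(236,132),(369,184),(341,248),(215,205)],.028)[:,:2]
print(c.mean(0),an(c[3]-c[0]),an(c[2]-c[1]),an(c[1]-c[0])-np.pi/2,np.linalg.norm(c[1]-c[0]),np.linalg.norm(c[3]-c[0]))
print("dock",an(d[1]-d[0]),an(d[2]-d[3]),an(d[3]-d[0]),d.mean(0),np.linalg.norm(d[1]-d[0]),np.linalg.norm(d[3]-d[0]))
g=toplane(ci,[(291,200)],.078)[0];print("grip",g)
R=Rm(s["tool_rot"])
print(R.T@(np.array([*(c.mean(0)),.069])-s["tool_pos"])*1000, R.T@(g-s["tool_pos"])*1000)
```

```text
[0.5248095  0.13513038] -0.8746849574476074 -0.8696217957957046 -0.8670446949071478 0.059238008374244734 0.12866146940250162
dock 0.33515803611915557 0.3588608700785767 -1.189967571096437 [0.52519621 0.13454673] 0.14027652056747736 0.07601135761670118
grip [0.5210915  0.13771864 0.078     ]
[  1.82389751   6.22664972 152.7226759 ] [  6.20379812   5.06970372 143.72264557]
```

>>> send_rows(plan=[{"offset":[2.2,4.5,10],"yaw":0},{"offset":[0,0,20],"yaw":0},{"offset":[0,0,25],"yaw":0},{"offset":[0,0,25],"yaw":0},{"offset":[0,0,25],"yaw":0},{"offset":[0,0,20],"yaw":0},{"offset":[0,0,15],"yaw":0},{"offset":[0,0,9],"yaw":0},{"offset":[0,0,4],"yaw":0},{"offset":[0,0,0],"yaw":0},{"offset":[0,0,0],"yaw":0}])

```text
time: 4.2
tool_pos: [0.5237, 0.1344, 0.0693]
tool_rot: [3.141, 0.001, 2.272]
contact_force: [0.4, -0.7, 0.3]
opening: 0.092
grip_force: 0.0
```

>>> send_rows(plan=[{"offset":[0,0,0],"yaw":0},{"offset":[0,0,0],"yaw":0},{"offset":[0,0,0],"yaw":0},{"offset":[0,0,0],"yaw":0},{"offset":[0,0,0],"yaw":0},{"offset":[0,0,0],"yaw":0},{"offset":[0,0,0],"yaw":0},{"offset":[0,0,0],"yaw":0},{"offset":[0,0,0],"yaw":0},{"offset":[0,0,0],"yaw":0},{"offset":[0,0,0],"yaw":0},{"offset":[0,0,0],"yaw":0}], hand=1, squeeze=12)

```text
time: 5.4
tool_pos: [0.5233, 0.1343, 0.0687]
tool_rot: [3.141, -0.0, 2.272]
contact_force: [0.9, -0.3, -0.2]
opening: 0.0161
grip_force: 12.0
```

>>> send_rows(plan=[{"offset":[0,0,0],"yaw":0},{"offset":[0,0,0],"yaw":-0.03},{"offset":[0,0,0],"yaw":-0.05},{"offset":[0,0,0],"yaw":-0.07},{"offset":[0,0,0],"yaw":-0.07},{"offset":[0,0,0],"yaw":-0.07},{"offset":[0,0,0],"yaw":-0.07},{"offset":[0,0,0],"yaw":-0.07},{"offset":[0,0,0],"yaw":-0.07},{"offset":[0,0,0],"yaw":-0.07}], squeeze=25)

```text
time: 6.4
tool_pos: [0.5232, 0.1343, 0.0687]
tool_rot: [-3.142, -0.0, 2.846]
contact_force: [0.5, 0.6, -0.1]
opening: 0.0159
grip_force: 25.0
```

>>> send_rows(plan=[{"offset":[0,0,0],"yaw":-0.07},{"offset":[0,0,0],"yaw":-0.07},{"offset":[0,0,0],"yaw":-0.07},{"offset":[0,0,0],"yaw":-0.07},{"offset":[0,0,0],"yaw":-0.07},{"offset":[0,0,0],"yaw":-0.07},{"offset":[0,0,0],"yaw":-0.07},{"offset":[0,0,0],"yaw":-0.07},{"offset":[0,0,0],"yaw":-0.05},{"offset":[0,0,0],"yaw":-0.035},{"offset":[0,0,0],"yaw":0},{"offset":[0,0,0],"yaw":0},{"offset":[0,0,0],"yaw":0}])

```text
time: 7.7
tool_pos: [0.5232, 0.1343, 0.0687]
tool_rot: [3.142, -0.0, -2.797]
contact_force: [-0.4, -0.6, 0.4]
opening: 0.0157
grip_force: 25.0
```

Run:
```python
from h import *
s=status.observe(); im=read_camera("wrist"); print(s["tool_pos"],s["tool_rot"],s["torque"])
t=read_camera("top")
a=cv2.resize(t[180:270,130:220],(390,390),interpolation=cv2.INTER_CUBIC); b=cv2.resize(im,(400,300)); b=np.vstack([b,np.zeros((90,400,3),np.uint8)])
cv2.imwrite("pics/w2.png",np.hstack([a,b])[:,:,::-1])
```

```text
[0.52319196 0.13428402 0.06870601] [ 3.14152915e+00 -8.08171938e-05 -2.79662247e+00] [0.00971501 0.03990795 0.01126506]
```

View pics/w2.png

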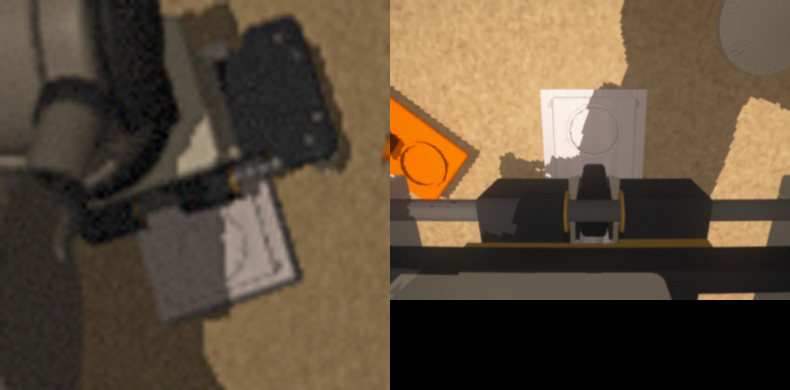

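The carrier lies in line with the dock, its edges parallel to it in both views. The ball end is hidden behind the gripper. I'll lift gently and watch the force.

>>> send_rows(plan=[{"offset":[0,0,-1],"yaw":0},{"offset":[0,0,-2],"yaw":0},{"offset":[0,0,-2],"yaw":0},{"offset":[0,0,-2],"yaw":0},{"offset":[0,0,-1],"yaw":0},{"offset":[0,0,0],"yaw":0}])

```text
time: 8.4
tool_pos: [0.5233, 0.1343, 0.0769]
tool_rot: [-3.142, 0.0, -2.796]
contact_force: [-0.4, 0.6, -2.1]
opening: 0.0156
grip_force: 25.0
```

>>> send_rows(plan=[{"offset":[0,0,-2],"yaw":0},{"offset":[0,0,-5],"yaw":0},{"offset":[0,0,-8],"yaw":0},{"offset":[0,0,-11],"yaw":0},{"offset":[0,0,-13],"yaw":0},{"offset":[0,0,-14],"yaw":0},{"offset":[0,0,-14],"yaw":0},{"offset":[0,0,-14],"yaw":0},{"offset":[0,0,-13],"yaw":0},{"offset":[0,0,-11],"yaw":0},{"offset":[0,0,-8],"yaw":0},{"offset":[0,0,-6],"yaw":0},{"offset":[0,0,-3],"yaw":0},{"offset":[0,0,-2],"yaw":0},{"offset":[0,0,0],"yaw":0}])

```text
time: 9.9
tool_pos: [0.5232, 0.1343, 0.2006]
tool_rot: [3.141, -0.0, -2.796]
contact_force: [-0.2, -0.4, -2.1]
opening: 0.0158
grip_force: 25.0
```

Run:
```python
from h import *; import pickle
s=status.observe(); ci=camera_info("wrist"); im=read_camera("wrist")
R=Rm(s["tool_rot"]); print(s["tool_pos"],R.T@(np.array([.5185,-.2165,.2007])-s["tool_pos"])*1000)
sc=read_camera("scene"); cv2.imwrite("pics/s3.png",cv2.resize(sc[100:220,150:310],(800,600),interpolation=cv2.INTER_CUBIC)[:,:,::-1])
```

```text
[0.52318375 0.13427938 0.20057722] [ 1.23100318e+02 -3.28503301e+02 -1.46456227e-01]
```

View pics/s3.png

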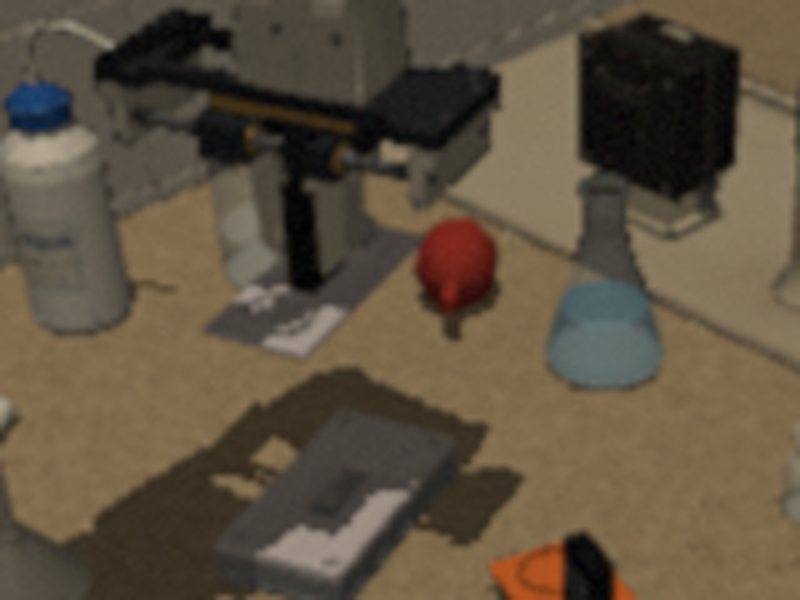

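>>> send_rows(plan=[{"offset":[1,-2.8,0],"yaw":0},{"offset":[2.5,-6.6,0],"yaw":0},{"offset":[3.9,-10.3,0],"yaw":0},{"offset":[5.3,-14,0],"yaw":0},{"offset":[6.7,-17.8,0],"yaw":0},{"offset":[8.1,-21.5,0],"yaw":0},{"offset":[8.8,-23.4,0],"yaw":0},{"offset":[8.8,-23.4,0],"yaw":0},{"offset":[8.8,-23.4,0],"yaw":0},{"offset":[8.8,-23.4,0],"yaw":0},{"offset":[8.8,-23.4,0],"yaw":0},{"offset":[8.8,-23.4,0],"yaw":0},{"offset":[8.8,-23.4,0],"yaw":0},{"offset":[8.1,-21.5,0],"yaw":0},{"offset":[7,-18.7,0],"yaw":0},{"offset":[6.7,-17.8,0],"yaw":0},{"offset":[5.3,-14,0],"yaw":0},{"offset":[3.9,-10.3,0],"yaw":0},{"offset":[2.5,-6.6,0],"yaw":0},{"offset":[1,-2.8,0],"yaw":0}])

```text
time: 12.0
tool_pos: [0.5179, -0.2172, 0.2006]
tool_rot: [3.141, -0.0, -2.797]
contact_force: [0.2, -0.5, -2.5]
opening: 0.0158
grip_force: 25.0
```

>>> send_rows(plan=[{"offset":[0,0,0],"yaw":0},{"offset":[0,0,0],"yaw":0},{"offset":[0,0,0],"yaw":0},{"offset":[0,0,0],"yaw":0},{"offset":[0,0,0],"yaw":0}])

```text
time: 12.5
tool_pos: [0.5182, -0.2163, 0.2007]
tool_rot: [3.142, 0.0, -2.796]
contact_force: [-0.1, 0.9, -3.0]
opening: 0.0157
grip_force: 25.0
```

Run:
```python
from h import *
s=status.observe(); im=read_camera("wrist"); sc=read_camera("scene"); t=read_camera("top"); print(s["time"],s["tool_pos"],s["tool_rot"],s["contact_force"],s["torque"])
for c in ["scene","top"]:
  for l in ["ball_center","viewer"]:
    for r in models.regions_of(c,l)[:2]: print(c,l,round(r["conf"],2),np.round(r["extent"]))
a=cv2.resize(sc[120:300,240:420],(400,400),interpolation=cv2.INTER_CUBIC); b=cv2.resize(t[160:290,260:390],(400,400),interpolation=cv2.INTER_CUBIC)
cv2.imwrite("pics/s4.png",np.hstack([a,b])[:,:,::-1])
# scene projection of viewer-top corners in initial image check
ci=camera_info("scene"); print(proj(ci,[[.5185,-.2165,.06]]))
```

```text
12.5 [ 0.51816811 -0.21634076  0.20073882] [ 3.14154456e+00  7.96672688e-05 -2.79584527e+00] [-0.05514984  0.93889446 -3.038695  ] [ 0.06555689 -0.00311865 -0.0493975 ]
scene viewer 0.73 [284. 233. 348. 287.]
top ball_center 0.26 [153. 189. 199. 253.]
top viewer 0.81 [302. 204. 340. 254.]
top viewer 0.18 [314. 186. 351. 252.]
[[315.12662841 248.96608818]]
```

View pics/s4.png

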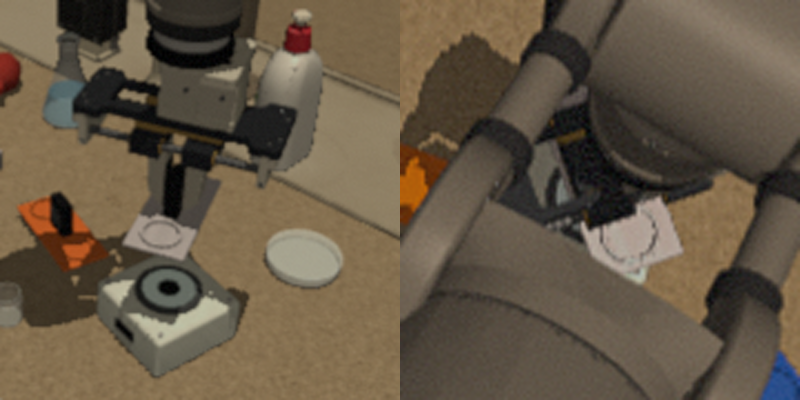

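Run:
```python
from h import *
F=[];W=[]
for i in range(20):
    t=read_camera("scene"); s=status.observe(); F.append(s["contact_force"]); W.append(s["torque"])
F=np.array(F);W=np.array(W);print(F.mean(0),F.std(0),W.mean(0),W.std(0),np.abs(s["qvel"]).max(),s["tool_pos"],s["time"])
# window estimate from scene picture: dark pupil in crop
print(toplane(camera_info("scene"),[(316.3,249.6)],.06))
```

```text
[-0.05441463 -0.1200659  -2.56228668] [0.37406417 0.60425037 0.48273823] [ 0.03374295  0.03802385 -0.00413808] [0.03026928 0.02631684 0.03231056] 0.0010929549917811816 [ 0.51809844 -0.21667132  0.20071458] 13.85
[[ 0.51869395 -0.21979615  0.06      ]]
```

>>> send_rows(plan=[{"offset":[0.3,-0.9,0],"yaw":0.02},{"offset":[0,0,0],"yaw":0.04},{"offset":[0,0,0],"yaw":0.06},{"offset":[0,0,0],"yaw":0.06},{"offset":[0,0,0],"yaw":0.06},{"offset":[0,0,0],"yaw":0.06},{"offset":[0,0,0],"yaw":0.06},{"offset":[0,0,0],"yaw":0.06},{"offset":[0,0,0],"yaw":0.06},{"offset":[0,0,0],"yaw":0.06},{"offset":[0,0,0],"yaw":0.06},{"offset":[0,0,0],"yaw":0.06},{"offset":[0,0,0],"yaw":0.06},{"offset":[0,0,0],"yaw":0.06},{"offset":[0,0,0],"yaw":0.06},{"offset":[0,0,0],"yaw":0.04},{"offset":[0,0,0],"yaw":0.02},{"offset":[0,0,0],"yaw":0},{"offset":[0,0,0],"yaw":0},{"offset":[0,0,0],"yaw":0}])

```text
time: 15.85
tool_pos: [0.5181, -0.2176, 0.2007]
tool_rot: [3.142, -0.0, 2.587]
contact_force: [0.4, -0.0, -2.5]
opening: 0.0158
grip_force: 25.0
```

>>> send_rows(plan=[{"offset":[0,0,0],"yaw":0},{"offset":[0,0,0],"yaw":0},{"offset":[0,0,0],"yaw":0},{"offset":[0,0,0],"yaw":0},{"offset":[0,0,0],"yaw":0},{"offset":[0,0,0],"yaw":0},{"offset":[0,0,0],"yaw":0},{"offset":[0,0,0],"yaw":0},{"offset":[0,0,0],"yaw":0},{"offset":[0,0,0],"yaw":0}])

```text
time: 16.85
tool_pos: [0.5181, -0.2176, 0.2007]
tool_rot: [3.141, -0.0, 2.587]
contact_force: [-0.2, -0.9, -2.3]
opening: 0.0158
grip_force: 25.0
```

Run:
```python
from h import *
sc=read_camera("scene"); print([ (r["conf"],r["extent"]) for r in models.regions_of("scene","ball_center")[:2]],status.observe()["tool_pos"],status.observe()["tool_rot"])
cv2.imwrite("pics/s5.png",cv2.resize(sc[150:300,240:440],(800,600),interpolation=cv2.INTER_CUBIC)[:,:,::-1])
```

```text
[] [ 0.51815229 -0.2176157   0.20070764] [3.14153221e+00 5.13259307e-05 2.58683261e+00]
```

View pics/s5.png

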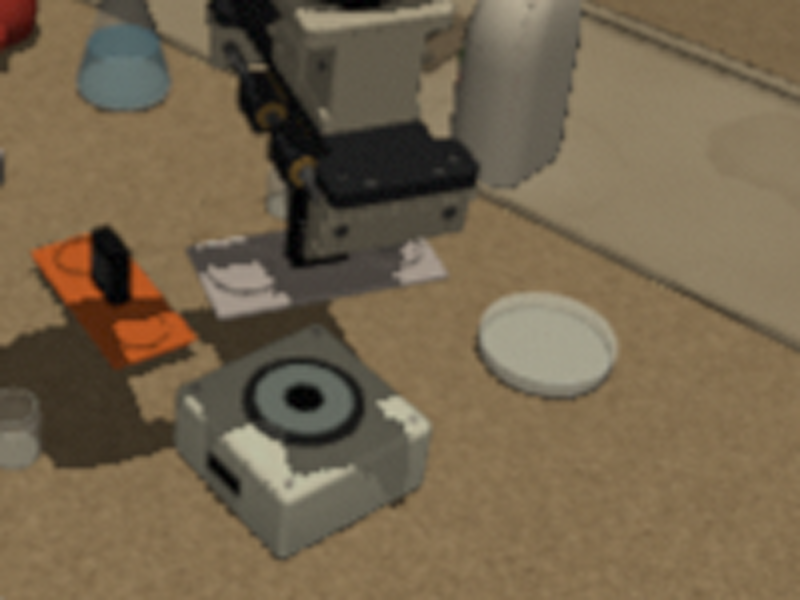

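>>> send_rows(plan=[{"offset":[0,0,0],"yaw":0.02},{"offset":[0,0,0],"yaw":0.04},{"offset":[0,0,0],"yaw":0.06},{"offset":[0,0,0],"yaw":0.06},{"offset":[0,0,0],"yaw":0.06},{"offset":[0,0,0],"yaw":0.06},{"offset":[0,0,0],"yaw":0.06},{"offset":[0,0,0],"yaw":0.06},{"offset":[0,0,0],"yaw":0.06},{"offset":[0,0,0],"yaw":0.06},{"offset":[0,0,0],"yaw":0.04},{"offset":[0,0,0],"yaw":0.02},{"offset":[0,0,0],"yaw":0},{"offset":[0,0,0],"yaw":0},{"offset":[0,0,0],"yaw":0},{"offset":[0,0,0],"yaw":0},{"offset":[0,0,0],"yaw":0},{"offset":[0,0,0],"yaw":0},{"offset":[0,0,0],"yaw":0},{"offset":[0,0,0],"yaw":0}])

```text
time: 18.95
tool_pos: [0.5181, -0.2176, 0.2007]
tool_rot: [3.142, -0.0, 1.987]
contact_force: [0.1, -0.9, -3.2]
opening: 0.016
grip_force: 25.0
```

Run:
```python
from h import *
sc=read_camera("scene"); print([ (r["conf"],r["extent"]) for r in models.regions_of("scene","ball_center")[:2]],status.observe()["tool_pos"],status.observe()["tool_rot"])
cv2.imwrite("pics/s6.png",cv2.resize(sc[150:300,240:440],(800,600),interpolation=cv2.INTER_CUBIC)[:,:,::-1])
```

```text
[(0.57, [333.3, 211.7, 343.6, 223.3])] [ 0.51811169 -0.21759934  0.20067641] [ 3.14155769e+00 -8.52907520e-05  1.98682661e+00]
```

View pics/s6.png

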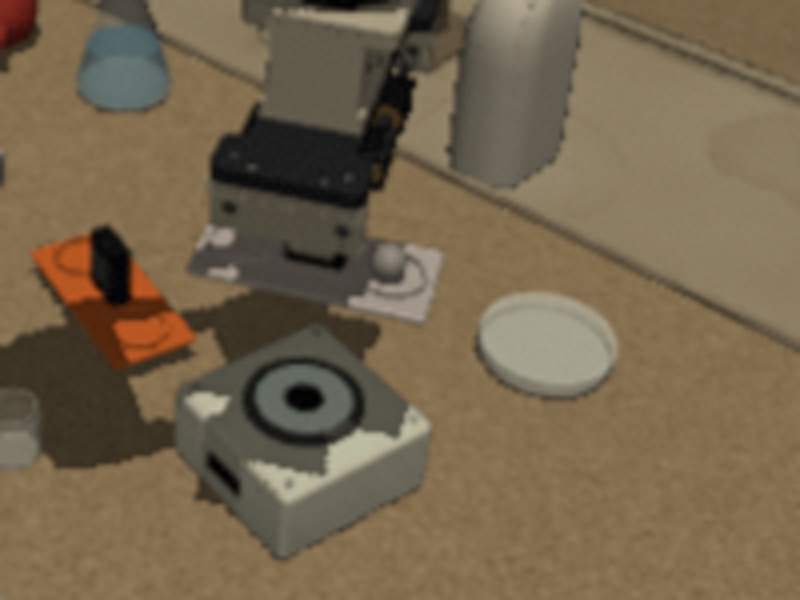

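The last picture shows the ball in its pocket at crop (388,262). The carrier is level above the viewer, and the dish and bottles in view are untouched.

```bash
python3 -c "
from h import *
print(ticket.hand_in())"
```

```text
the job is handed in; nothing more can be done
None
```

The carrier was turned in line with its dock, lifted out, and is held level and still about 10 cm above the camera window with the ball in its pocket; the job is handed in, with no verdict returned.

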